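Turn the index plate to its pin and press it seated

ROBOT

A 6-joint arm with a two-finger parallel gripper is mounted at the origin on a cart in front of the work surface, level with it; the furniture and walls round the work are solid. World frame = base frame: x ahead of the robot, y to its left, z up, the work surface at z = 0. Lengths are in m, angles in rad, forces in N, time in s.
With the tool pointing down it reaches from about 0.35 to 0.775 m from the base axis. Payload 7.3 kg.
Tool frame: the origin (TCP) lies at the very end of the fingers, on their centre line; the grasp point (between the pads) lies 19 mm behind it; z points along the fingers, y is the line along which they close (so a half turn about z gives the same grasp; the last joint's range is limited). The gripper opens to 92 mm and grips with 3 to 60 N. Pads are 19 mm wide; open, the fingers measure 130 mm over their backs; the gripper's body (75 mm by 190 mm) begins 47 mm behind the grasp point.
Start: joints at [1.105, 0.342, 1.524, -0, 1.275, -0.146], TCP at [0.165, 0.498, 0.227] pointing down, gripper open.
Joint ranges: [-2.53, 2.53], [-0.77, 2.02], [0.04, 2.7], [-1, 4.14], [0.28, 2.66], [-3.11, 3.11]. Speed limits (rad/s): [2.57, 2.57, 3.14, 3.14, 3.14, 3.14].

INTERFACE

Orientations are given as a unit quaternion [w, x, y, z].
In Python, from cell import robot, vision, job gives the robot as it stands.
- The arm moves only by the shell command python3 -m creep 'ROWS' [OPENING]. ROWS is JSON, a list that holds one entry, the list of rows, each a list of 4 numbers: the shift along the tool's x, y, z in units of 30 mm (1.0 is 30 mm), then the turn about the tool's z in units of 5 degrees (1.0 is 5 degrees). A call has 1 to 12 rows; each row shifts and turns the commanded pose from where the row before left it, along the tool's axes as they then stand; what a row does not reach is not made up. A row lasts 1/8 s, in which the tool goes at most 62.5 mm and 10.7 degrees, less where a joint would pass 70% of its speed; a pose out of reach is approached as far as the arm can. A call is refused whole if a number of a shift passes 1 or a number of a turn 1, either way. A call with a gripper value outside its range is refused whole. OPENING is the opening, from 0 (shut) to 1 (fully open), set as the call begins (- or left out, the last holds). The fingers move at their own pace and stop on an object; the grip force is fixed at half the most. Time passes only in rows, so rows that do not move let the fingers close. It gives the time, the measured TCP pose, the force, the opening and the grip force at its end, in the units of the state.
- robot.sense(): the state, without advancing time (a new reading comes with each control period).
- vision.camera(name): name is "scene" or "top" or "wrist"; returns a dict with "frame" (480x640x3 uint8, blue, green, red), "range_z" (480x640 float32, m along the optical axis (not along the pixel's ray), 0 where there is no reading), "mtx" (3x3 intrinsics, pixels), "rvec" (rotation vector, rad) and "tvec" (3), from world to camera coordinates, as OpenCV has them; the wrist camera has in their place "mount" (4x4, takes a point from camera to tool coordinates, whose origin is the TCP and whose axes are the flange's). Camera axes: x right, y down, z forward; pixel columns grow to the right and rows downward; lengths in m; the calibration is good to about 2 mm. A picture is of the moment at which its call begins: read the wrist's pose just before it.
- job.hand_in(): hands the job in; it is judged then, once.
The state is a dict: "time_s": time; "joint_positions": joint angles; "joint_vel": joint speeds; "effort": joint torques, N m; "ee_pos": TCP position; "eef_rot": TCP orientation; "contact_force": force on the tool from outside, world axes, zero at the start; "moment": the same for the moment, N m; "opening": opening from 0.0 (shut) to 1.0 (fully open); "finger_force": force on a finger pad.
Only numpy, scipy, OpenCV 4.12 (cv2) and the standard library are available. Lean on these libraries where they do the work, as an engineer would, in place of code of your own. Each camera call takes 0.05 s, during which the arm holds its last target. There are 200 camera calls.

TASK

The notched round plate of the small welding turntable has been left sitting high, off its locating pin. Without picking up or lifting anything, push the plate's upright peg round with a fingertip until the notch in the rim stands over the pin on the base, then press down on the hub in the middle until the plate is fully home on the pin, and leave it seated there. Do not disturb the solder reel, the screwdriver or the roll of tape lying beside it.

Things in the scene. Friction and masses are not known exactly. Their poses are not given: they have to be found in the camera images.
- hub (a point): middle of the top of the plate's hub, on the turning axis: a dark steel round cap, 28 mm diameter, standing 16 mm above the plate's top face; press down here. 58 mm above the table at the start, 46 mm when the plate is seated
- base: the turntable's grey square base, 150 x 150 x 18 mm, fixed to the table; origin under its centre, on the turning axis; x axis towards the pin, which stands near the middle of that side. The plate sits over it on a vertical spindle
- peg (a point): middle of the top of the upright steel peg on the plate, a freely spinning sleeve (crank roller) of 12 mm diameter, standing 22 mm above the plate's top face, 46 mm from the turning axis, exactly opposite the notch; push it sideways with the outside of the fingers to turn the plate (about 1 N)
- notch (a point): point of the plate in the middle of the rim notch, 66 mm from the turning axis (1 mm outside the rim), at the height of the plate's top face. The notch is open to the outside, 13 mm deep, with radial walls 0.28 rad apart (18 mm wide at the rim), cut right through the plate
- pin (a point): middle of the domed top of the steel locating pin, 12 mm diameter, fixed upright in the base, 66 mm from the turning axis, its top 31 mm above the table; half of it shows outside the plate's rim. Off the notch it stops the plate 1 mm below its start height. Directly above it the notch leaves 3 mm (0.05 rad) on each side; pressed from a little further off, its dome draws the plate straight
- press (a joint): slide of the plate along its spindle, m: 0 at the start height, +0.012 fully seated, negative if lifted. About 4 N pushes it down, against stiff friction; it stays where it is pushed and does not spring back
- solder_reel: bystander: loose reel of solder wire, 58 mm diameter, 36 mm high, origin under its centre
- screwdriver: bystander: loose small screwdriver, 152 mm long along its own y, 22 mm high, origin under its centre
- tape_amber: bystander: loose roll of amber tape, 68 mm diameter, 26 mm high, origin under its centre
- turn: the plate: a plain level steel disc, 130 mm diameter, 10 mm thick, with a hub in the middle, a peg and a rim notch; its top face 42 mm above the table at the start. Origin on the turning axis at its underside, x axis towards the notch, z up. It turns either way without end, with about 0.04 N m of friction, so it stays where it is left

How it is judged:
By the outcome, as a careful person would: the job done as asked, in the order asked, and still so for the second after the job is handed in, with the robot touching nothing.
It also fails if it takes over 48 s, if anything falls off the work surface, if the arm or the gripper's body presses on something with over 40 N, if the wrist force passes 120 N, or if a joint passes its speed limit or range.

## Working session

There is one attempt and no reset: what is moved stays moved. The work goes in short steps, Python scripts to look and compute and a shell command to move; the robot and the scene stay as the last step left them, time stands still between calls to the robot, and variables do not carry over. Pictures are saved under pics/ and viewed, at most 10 in all, crops included, and the job is handed in when it is done.

```bash
mkdir -p pics
python3 - <<'E'
from cell import robot, vision, job
import cv2,numpy as np
s=robot.sense();print(s)
a=vision.camera("top");b=vision.camera("scene")
np.savez("top.npz",**a);np.savez("scene.npz",**b)
cv2.imwrite("pics/top.png",a["frame"]);cv2.imwrite("pics/scene.png",b["frame"])
print(a["mtx"],a["rvec"],a["tvec"])
E
```

```text
{'time_s': 0.0, 'joint_positions': array([ 1.10503978e+00,  3.42732479e-01,  1.52501197e+00, -3.39792223e-05,
        1.27537000e+00, -1.45964777e-01]), 'joint_vel': array([ 6.99378970e-04,  7.21570158e-04,  9.02407411e-04, -1.46045558e-03,
       -4.67942094e-05,  2.77167008e-04]), 'effort': array([-1.28768079e-04, -4.31238627e+01, -2.44219798e+01,  7.17758643e-02,
        5.57766692e-02, -1.29798273e-04]), 'ee_pos': array([0.1648344 , 0.49803338, 0.22604165]), 'eef_rot': array([-2.13620071e-04,  1.59210480e-01,  9.87244369e-01, -7.30472128e-04]), 'contact_force': array([-0.67765731, -0.32192751, -0.53188964]), 'moment': array([ 0.02086025,  0.03649151, -0.06046669]), 'finger_force': 0.0, 'opening': 1.0009361739946814}
[[620.45844332   0.         306.33707066]
 [  0.         620.45844332 240.22375333]
 [  0.           0.           1.        ]] [ 2.11313294 -2.15524791  0.16222266] [-0.02706519  0.50690372  1.04713231]
```

View pics/top.png

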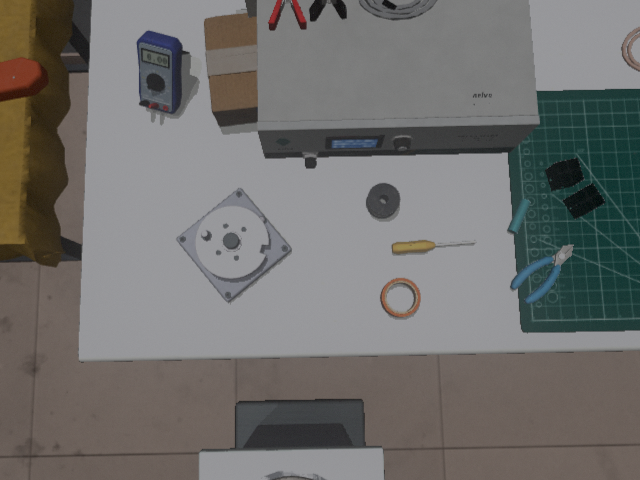

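View pics/scene.png

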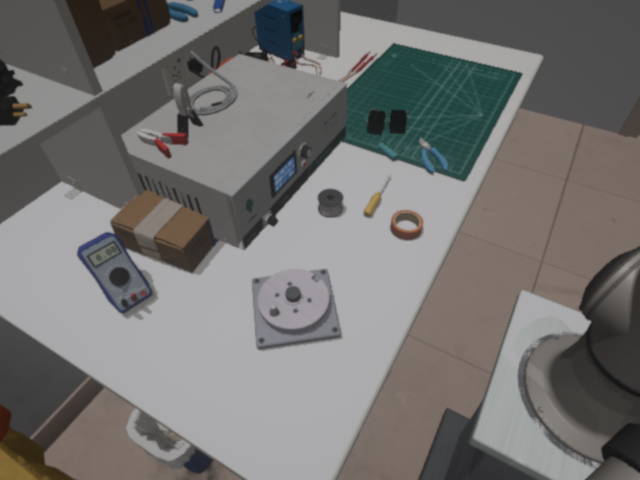

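The top view shows the turntable with hub near (232,240), peg near (205,234) and notch near (266,248). I need a zoom to find the pin.

```bash
cat > h.py <<'E'
import numpy as np,cv2
def ray(c,u,v,z):
    R=cv2.Rodrigues(c["rvec"])[0];t=np.ravel(c["tvec"]);o=-R.T@t
    d=R.T@np.linalg.inv(c["mtx"])@[u,v,1];return o+d*(z-o[2])/d[2]
def proj(c,p): return cv2.projectPoints(np.float64([p]),c["rvec"],c["tvec"],c["mtx"],None)[0].ravel()
E
python3 - <<'E'
from h import *
c=dict(np.load("top.npz"));f=c["frame"]
a=cv2.resize(f[185:305,170:300],None,fx=5,fy=5,interpolation=cv2.INTER_CUBIC)
c2=dict(np.load("scene.npz"))
cv2.imwrite("pics/z1.png",a)
b=cv2.resize(c2["frame"][255:355,240:350],None,fx=6,fy=6,interpolation=cv2.INTER_CUBIC);cv2.imwrite("pics/z2.png",b)
for n,u,v,z in [("hub",232,240,.058),("peg",205,233.5,.064),("notch",266,249,.042)]+[("c",*p,.018) for p in [(239,190),(180,239),(229,299),(289,248)]]+[("reel",383,201,.036),("sd",432,246,.02),("tape",400,298,.026),("boxfront",290,157,.0),("edge",240,355,0)]: print(n,ray(c,u,v,z).round(4))
E
```

```text
hub [0.5065 0.0911 0.058 ]
peg [0.5178 0.1369 0.064 ]
notch [0.4919 0.0337 0.042 ]
c [0.6047 0.0836 0.018 ]
c [0.5168 0.1896 0.018 ]
c [0.4076 0.1015 0.018 ]
c [ 0.4965 -0.0057  0.018 ]
reel [ 0.5748 -0.1745  0.036 ]
sd [ 0.4946 -0.2604  0.02  ]
tape [ 0.403  -0.1987  0.026 ]
boxfront [ 0.6702 -0.0094  0.    ]
edge [0.3097 0.0844 0.    ]
```

View pics/z1.png

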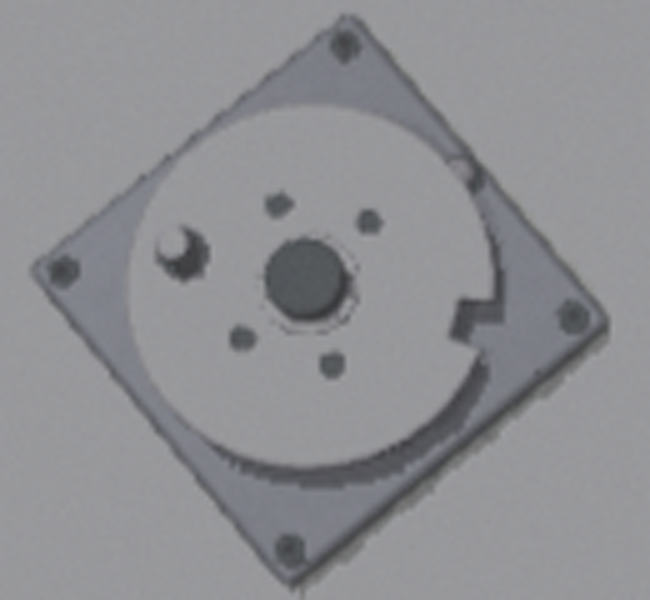

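View pics/z2.png

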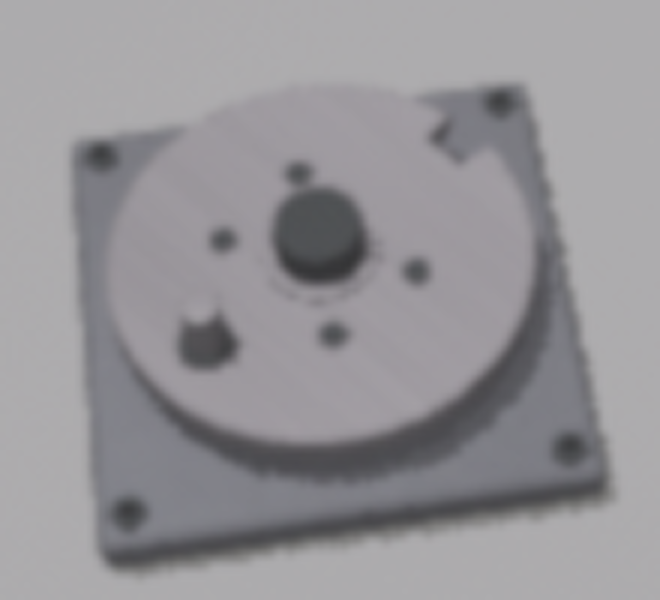

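Run:
```python
from h import *
c=dict(np.load("top.npz"))
P={n:ray(c,170+(u-2)/5,185+(v-2)/5,z) for n,u,v,z in [("hub",307,279,.058),("peg",174,243,.064),("notch",482,322,.042),("pin",464,168,.031)]}
C=P["hub"]
for n,p in P.items():
    d=p-C; print(n,p.round(4),np.degrees(np.arctan2(d[1],d[0])),np.hypot(*d[:2]))
cor=np.array([ray(c,170+(u-2)/5,185+(v-2)/5,.018) for u,v in [(348,15),(35,270),(290,578),(607,318)]]);print(cor.mean(0));
e=cor[0]-cor[1]+cor[3]-cor[2];print(np.degrees(np.arctan2(e[1],e[0])),np.degrees(np.arctan2(*( (cor[0]-cor[2]+cor[3]-cor[1])[[1,0]]))))
from scipy.spatial.transform import Rotation as R
from cell import robot
s=robot.sense();q=s["eef_rot"];print(R.from_quat(q,scalar_first=True).as_matrix().round(3))
w=np.load("scene.npz");
```

```text
hub [0.5058 0.0929 0.058 ] 0.0 0.0
peg [0.5183 0.1379 0.064 ] 74.47886359592914 0.04674182489327835
notch [0.4919 0.0337 0.042 ] -103.19009930866821 0.060759302716237584
pin [0.5491 0.0404 0.031 ] -50.444275500846594 0.0679913750844525
[0.50711135 0.09342638 0.018     ]
-51.13069711233559 -51.13069711233561
[[-0.949  0.314 -0.001]
 [ 0.314  0.949 -0.001]
 [ 0.    -0.001 -1.   ]]
```

The pin, at z1 (463,167), is at about −51°. The peg is at about 75° and the notch at about −104°, so the plate needs roughly +53° CCW. I'll approach the far side of the peg with the fingers shut, pushing along tool +x.

```bash
python3 -m creep '[[[-1,-0.48,0.2,0],[-1,-0.48,0.2,0],[-1,-0.48,0.2,0],[-1,-0.48,0.2,0],[-1,-0.48,0.2,0],[-1,-0.48,0.2,0],[-1,-0.48,0.2,0],[-1,-0.48,0.2,0],[-1,-0.48,0.2,0],[-1,-0.48,0.2,0],[-1,-0.48,0.2,0],[-1,-0.48,0.2,0]]]' 0; python3 -m creep '[[[-0.92,-0.46,0.2,0],[-0.92,-0.46,0.2,0],[-0.92,-0.46,0.2,0],[-0.92,-0.46,0.2,0],[0,0,0,0],[0,0,0,0]]]'
python3 - <<'E'
from cell import robot, vision
from h import *
s=robot.sense();w=vision.camera("wrist");np.savez("w1.npz",**w,p=s["ee_pos"],q=s["eef_rot"])
cv2.imwrite("pics/w1.png",w["frame"]);print(s["ee_pos"],s["time_s"],s["opening"],s["contact_force"]);print(w["mount"],w["mtx"])
E
```

```text
time_s: 1.6
ee_pos: [0.453, 0.2203, 0.1542]
eef_rot: [-0.0, 0.159, 0.987, -0.0]
contact_force: [0.5, 0.3, -0.1]
opening: 0.003
finger_force: 0.0
time_s: 2.35
ee_pos: [0.5392, 0.1344, 0.1304]
eef_rot: [-0.001, 0.159, 0.987, 0.0]
contact_force: [-0.0, -0.3, -0.1]
opening: 0.005
finger_force: 0.0
[0.5392312  0.13437837 0.13042237] 2.35 0.00547562917118214 [-0.01518065 -0.34583919 -0.11286712]
[[-1.20247233e-03 -9.61163629e-01 -2.75976506e-01  7.50973765e-02]
 [ 9.99998368e-01 -1.52779580e-03  9.63818957e-04  1.40926355e-03]
 [-1.34802347e-03 -2.75974897e-01  9.61163898e-01 -1.57657621e-01]
 [ 0.00000000e+00  0.00000000e+00  0.00000000e+00  1.00000000e+00]] [[426.23664769   0.         318.40555075]
 [  0.         426.23664769 241.96166566]
 [  0.           0.           1.        ]]
```

View pics/w1.png

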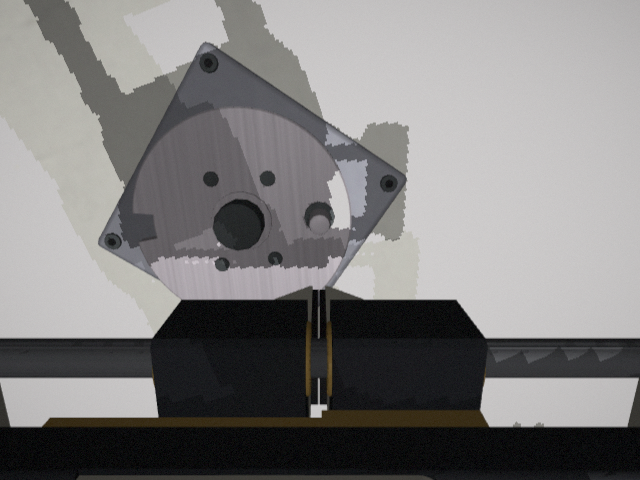

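Wrist view: peg top is at about (319,225), hub top at about (240,222), and the fingertips are behind the peg at about (318,290).

Run:
```python
from h import *
from scipy.spatial.transform import Rotation as R
w=dict(np.load("w1.npz"));M=w["mount"]
for n,u,v,z in [("hub",240,221,.058),("peg",319,225,.064)]:
    d=M[:3,:3]@np.linalg.inv(w["mtx"])@[u,v,1];o=M[:3,3]
    zt=w["p"][2]-z; t=o+d*(zt-o[2])/d[2]
    print(n,"tool",t.round(4),"world",(w["p"]+R.from_quat(w["q"],scalar_first=True).apply(t)).round(4))
```

```text
hub tool [ 0.0212 -0.0418  0.0724] world [0.5059 0.1014 0.058 ]
peg tool [0.0203 0.002  0.0664] world [0.5205 0.1426 0.064 ]
```

```bash
python3 -m creep '[[[-0.1,0,0.5,0],[0,0,0.6,0],[0,0,0.6,0],[0,0,0.5,0],[0,0,0.47,0],[0,0,0,0],[0,0,0,0]]]'; python3 -m creep '[[[0.12,0,0,0],[0.13,0,0,0],[0.136,0.039,0,-1],[0.136,0.039,0,-1],[0.136,0.039,0,-1],[0.136,0.039,0,-1],[0.136,0.039,0,-1],[0.136,0.039,0,-1],[0.136,0.039,0,-1],[0.136,0.039,0,-1],[0,0,0,0],[0,0,0,0]]]'
cat > look.py <<'E'
from cell import robot, vision
from h import *
import sys
n=sys.argv[1]
s=robot.sense();c=vision.camera("top");w=vision.camera("wrist");np.savez(n+".npz",**c);np.savez("w"+n+".npz",**w,p=s["ee_pos"],q=s["eef_rot"])
a=cv2.resize(c["frame"][185:305,170:300],None,fx=5,fy=5,interpolation=cv2.INTER_CUBIC)[:480]
b=cv2.resize(c["frame"][185:305,170:300],None,fx=4,fy=4,interpolation=cv2.INTER_CUBIC)[:480]
v=cv2.resize(w["frame"],None,fx=.42,fy=.42)
o=np.zeros((480,520+v.shape[1],3),np.uint8);o[:,:520]=b;o[:v.shape[0],520:]=v
cv2.imwrite(f"pics/{n}.png",o);print(s["time_s"],s["ee_pos"],s["contact_force"])
E
python3 look.py p1
```

```text
time_s: 3.28
ee_pos: [0.5431, 0.1332, 0.051]
eef_rot: [0.0, 0.159, 0.987, 0.0]
contact_force: [0.6, 0.2, -0.4]
opening: 0.004
finger_force: 0.0
time_s: 4.78
ee_pos: [0.5038, 0.1452, 0.0508]
eef_rot: [0.0, -0.187, 0.982, 0.0]
contact_force: [0.1, 0.2, 0.2]
opening: 0.006
finger_force: 0.0
4.775 [0.50379729 0.14518861 0.05079362] [0.05749571 0.17743343 0.21631687]
```

View pics/p1.png

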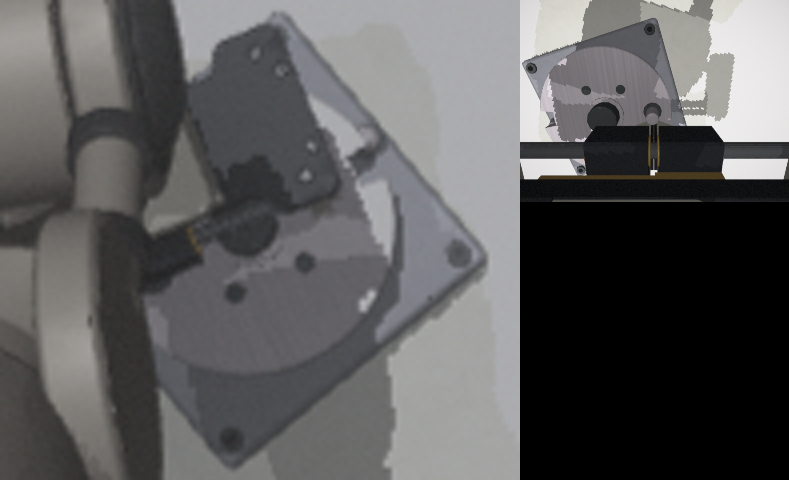

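In the top view (left) the arm hides the peg. Poses put the peg near 111°, so about 18° remain. I'll push 15° more, then back off and look.

```bash
python3 -m creep '[[[0.136,0.039,0,-1],[0.136,0.039,0,-1],[0.136,0.039,0,-1],[0,0,0,0],[0,0,0,0],[-0.3,0,0,0],[0,0,-0.8,0],[-0.6,0.9,-1,0],[-0.6,1,-1,0],[-0.6,1,0,0],[-0.6,1,0,0],[0,0,0,0]]]'; python3 -m creep '[[[0,0,0,0],[0,0,0,0]]]'
python3 look.py p2
```

```text
time_s: 6.38
ee_pos: [0.4862, 0.2874, 0.1346]
eef_rot: [0.0, -0.316, 0.949, 0.0]
contact_force: [0.6, -1.2, 0.3]
opening: 0.002
finger_force: 0.0
time_s: 6.62
ee_pos: [0.4866, 0.2842, 0.1346]
eef_rot: [-0.0, -0.314, 0.949, -0.0]
contact_force: [1.6, 0.0, -0.3]
opening: 0.005
finger_force: 0.0
6.625 [0.48664514 0.28417533 0.13455073] [ 1.58385852  0.01356645 -0.29113978]
```

View pics/p2.png

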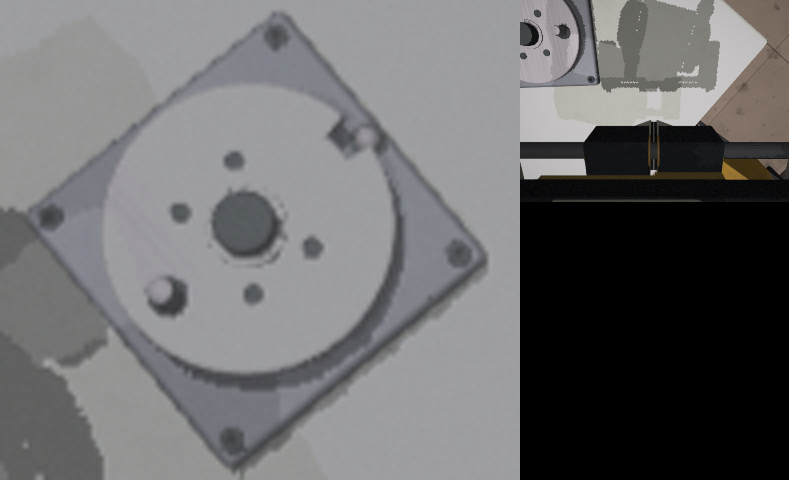

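The top view is clear: the notch at (352,136) is almost over the pin at (364,136), with the hub at (244,222) and the peg at (161,290). I'll measure it and zoom.

Run:
```python
from h import *
c=dict(np.load("p2.npz"))
def m(u,v,z): return ray(c,170+(u-1.5)/4,185+(v-1.5)/4,z)
C=m(244,221,.058);print(C)
for n,u,v,z in [("peg",160,290,.064),("pin",366,136,.031)]:
    d=m(u,v,z)-C;print(n,np.degrees(np.arctan2(d[1],d[0])),np.hypot(*d[:2]))
f=c["frame"][203:233,235:275];g=cv2.resize(f,None,fx=14,fy=14,interpolation=cv2.INTER_CUBIC)
# overlay for notch angles
C=np.array([.5065,.0932,0])
for a,col in [(-54,(0,0,255)),(-51,(0,255,0)),(-48,(255,0,0))]:
  for s in (-.14,.14):
    pts=[]
    for r in (.052,.066):
        th=np.radians(a)+s;p=proj(c,C+[r*np.cos(th),r*np.sin(th),.042]);pts.append(tuple(int(x) for x in ((p-[235,203])*14+7)))
    cv2.line(g,*pts,col,1)
cv2.imwrite("pics/z3.png",g)
```

```text
[0.50673479 0.09350658 0.058     ]
peg 130.60931031010662 0.04629039500203539
pin -50.65298867991157 0.06568307306419334
```

View pics/z3.png

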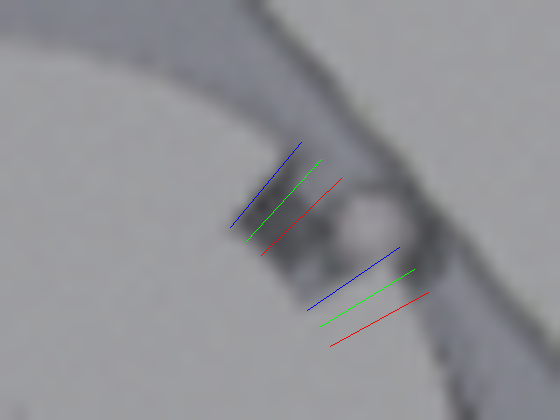

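Notch at about −48°, pin at about −50.7°: inside the clearance plus dome capture, so ready to press. First one refinement of the hub position from the wrist picture already taken.

Run:
```python
from h import *
from scipy.spatial.transform import Rotation as R
for f in ("w1","wp1","wp2"):
    w=dict(np.load(f+".npz"));M=w["mount"];Rt=R.from_quat(w["q"],scalar_first=True)
    # tip -> top view coordinate sanity; project candidate hubs in wrist view, and nearest dark blob
    for h in ([.5067,.0935,.058],[.5059,.1014,.058]):
        t=Rt.inv().apply(np.array(h)-w["p"]);c=M[:3,:3].T@(t-M[:3,3]);p=w["mtx"]@c;print(f,h,(p[:2]/p[2]).round(1))
w=dict(np.load("wp2.npz"));g=cv2.cvtColor(w["frame"],cv2.COLOR_BGR2GRAY)[0:180,0:120]
n,l,st,ce=cv2.connectedComponentsWithStats((g<90).astype(np.uint8));print([(st[i],ce[i].round(1)) for i in range(1,n) if st[i][4]>150])
t=R.from_quat(w["q"],scalar_first=True).inv().apply(np.array([.5064,.0965,.058])-w["p"]);print("to hub mm/30:",t/.03)
```

```text
w1 [0.5067, 0.0935, 0.058] [227.2 226.7]
w1 [0.5059, 0.1014, 0.058] [240. 221.]
wp1 [0.5067, 0.0935, 0.058] [183.8 278.9]
wp1 [0.5059, 0.1014, 0.058] [204.5 284.2]
wp2 [0.5067, 0.0935, 0.058] [-6.8 70.9]
wp2 [0.5059, 0.1014, 0.058] [ 8.1 79.3]
[(array([103,   0,  17,  23, 186], dtype=int32), array([114. ,   7.1])), (array([ 33,  23,  17,  18, 237], dtype=int32), array([41.1, 31.6])), (array([   0,   52,   45,   57, 2131], dtype=int32), array([19.5, 82. ])), (array([ 86,  56,  34,  37, 813], dtype=int32), array([104.3,  75.2])), (array([ 55, 117,  17,  17, 193], dtype=int32), array([ 63.1, 125.4])), (array([  0, 126,  16,  15, 192], dtype=int32), array([  7.5, 133. ]))]
to hub mm/30: [ 3.20095941 -5.41445602  2.55300959]
```

```bash
python3 -m creep '[[[0.453,-0.767,0,0],[0.453,-0.767,0,0],[0.453,-0.767,0,0],[0.453,-0.767,0,0],[0.453,-0.767,0,0],[0.453,-0.767,0,0],[0.453,-0.767,0,0],[0,0,0.7,0],[0,0,0.7,0],[0,0,0.65,0],[0,0,0.2,0],[0,0,0,0]]]'; python3 -m creep '[[[0,0,0.1,0],[0,0,0.1,0],[0,0,0.1,0],[0,0,0,0],[0,0,0,0]]]'; python3 look.py p3
```

```text
time_s: 8.22
ee_pos: [0.5064, 0.0988, 0.0672]
eef_rot: [-0.0, -0.314, 0.949, 0.0]
contact_force: [-0.1, 0.4, 0.7]
opening: 0.007
finger_force: 0.0
time_s: 8.85
ee_pos: [0.5062, 0.099, 0.0581]
eef_rot: [-0.0, -0.315, 0.949, 0.0]
contact_force: [-0.5, -0.7, -0.1]
opening: 0.005
finger_force: 0.0
8.85 [0.50623364 0.09903902 0.05811281] [-0.54814627 -0.68120826 -0.11208714]
```

View pics/p3.png

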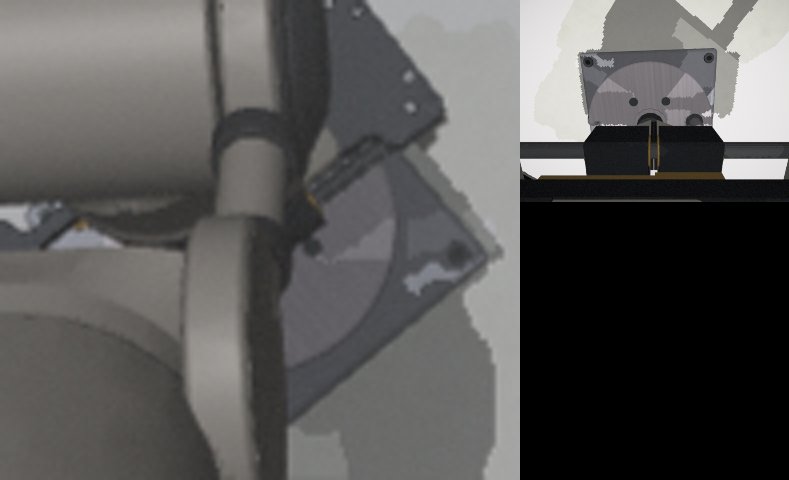

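The wrist view shows the closed fingertips centred on the hub, near inset (650,122), with the peg clear to the right. Pressing.

```bash
python3 -m creep '[[[0,0,0.05,0],[0,0,0.05,0],[0,0,0.05,0],[0,0,0.05,0],[0,0,0.05,0],[0,0,0.05,0],[0,0,0,0]]]'; python3 -m creep '[[[0,0,0.03,0],[0,0,0.03,0],[0,0,0.03,0],[0,0,0,0],[0,0,0,0]]]'
```

```text
time_s: 9.82
ee_pos: [0.5063, 0.099, 0.0489]
eef_rot: [0.0, -0.315, 0.949, 0.0]
contact_force: [1.0, -0.1, 2.1]
opening: -0.001
finger_force: 0.7
time_s: 10.45
ee_pos: [0.5063, 0.099, 0.0463]
eef_rot: [0.0, -0.315, 0.949, 0.0]
contact_force: [0.5, 0.9, 1.8]
opening: -0.0
finger_force: 1.1
```

```bash
python3 -m creep '[[[0,0,0.03,0],[0,0,0.02,0],[0,0,0,0],[0,0,0,0]]]'; python3 -m creep '[[[0,0,0.03,0],[0,0,0.02,0],[0,0,0,0],[0,0,0,0]]]'
```

```text
time_s: 10.95
ee_pos: [0.5065, 0.099, 0.0461]
eef_rot: [0.0, -0.315, 0.949, -0.0]
contact_force: [-3.2, 0.3, 13.3]
opening: 0.009
finger_force: 6.8
time_s: 11.45
ee_pos: [0.5066, 0.0991, 0.0458]
eef_rot: [0.001, -0.315, 0.949, -0.0]
contact_force: [-6.3, -0.4, 25.9]
opening: 0.005
finger_force: 12.8
```

The hub stopped at 46 mm with the force rising to 26 N, so the plate is seated. Lifting straight off and checking.

```bash
python3 -m creep '[[[0,0,-0.1,0],[0,0,-0.2,0],[0,0,-0.6,0],[0,0,-0.9,0],[0,0,-0.9,0],[-0.6,1,0,0],[-0.6,1,0,0],[-0.6,1,0,0],[-0.6,1,0,0],[-0.6,1,0,0],[0,0,0,0],[0,0,0,0]]]'
python3 look.py p4
python3 - <<'E'
from h import *
for f in("p2","p4"):
    c=dict(np.load(f+".npz"));print(f,[ (np.linalg.norm(0)+np.median(c["range_z"][v-2:v+3,u-2:u+3])).round(4) for u,v in [(231,240),(240,260),(285,248)]])
a,b=np.load("top.npz")["frame"],np.load("p4.npz")["frame"]
print("bystander diff",np.abs(a[170:330,350:490].astype(int)-b[170:330,350:490]).mean())
E
```

```text
time_s: 12.95
ee_pos: [0.4886, 0.2726, 0.124]
eef_rot: [-0.001, -0.315, 0.949, -0.0]
contact_force: [-0.5, -0.3, -0.9]
opening: 0.005
finger_force: 0.0
12.95 [0.48863496 0.27255496 0.12404127] [-0.53096662 -0.25038939 -0.89434982]
p2 [np.float64(1.0721), np.float64(1.0821), np.float64(1.107)]
p4 [np.float64(1.0836), np.float64(1.0931), np.float64(1.1068)]
bystander diff 6.495550595238095
```

View pics/p4.png

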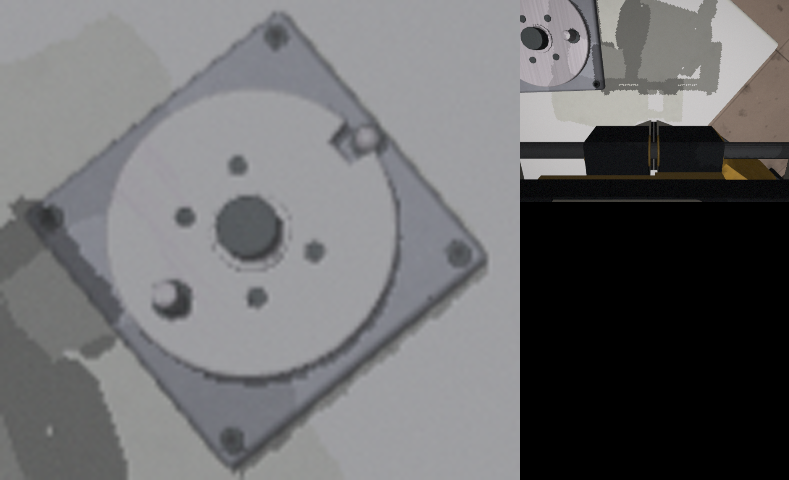

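The plate now sits low with the pin in the notch at (365,138), and the peg at (165,295). I'll average the depth drop over the whole plate face before handing in.

Run:
```python
from h import *
A=np.load("p2.npz")["range_z"];B=np.load("p4.npz")["range_z"];T=np.load("top.npz")["range_z"]
y,x=np.mgrid[:480,:640];r=np.hypot(x-231.5,y-242);m=(r>10)&(r<33)
for n,X in(("p2",A),("top",T)): print(n,np.median((B-X)[m]),np.mean((B-X)[m&(abs(B-X-.0115)<.004)]))
t=(x>300)&(x<350)&(y>200)&(y<300);print(np.mean((B-A)[t]))
```

```text
p2 0.012161553 0.011798574
top 0.012263358 0.011918168
0.0011698594
```

Average drop is 12 mm: fully home.

```bash
python3 -c "
from cell import job;print(job.hand_in())"
```

```text
the job is handed in; nothing more can be done
None
```

The plate was turned by its peg until the notch stood over the pin, then pressed about 12 mm down by the hub to a hard stop and left seated. I handed the job in at about 13 s; the arm's moves stayed clear of the solder reel, screwdriver and tape, though I took no close look at them afterwards.

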